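# Riddle the wheel from the bushes

### The job

In the blue tray of the riddle a steel wheel lies among small brass bushes. Lift the tray by its handle and tip it well past upright so that everything comes out onto the grate and the bushes drop through into the box, then let the tray back down to level, pick the wheel off the bars and lay it flat near the middle of the walnut cage floor. Leave the spare wheel and the nightingale where they are.

Things in the scene. Friction and masses are not known exactly. Their poses are not given: they have to be found in the camera images.
- tray (a joint): blue tipping tray, rad: 0 level (start), grows as its handle end is lifted, stop at 2.4. Hinged along its open edge beside the grate; inside 72 x 110 mm, walls 20 mm high. Let go below 1.3 it falls back to 0, beyond 1.7 to its stop; lifting takes 2 N. Parts slide from 0.4 to 0.7 rad; the wheel may stay standing against the tray until it is tipped well past upright, to 2.3
- tray_hinge (a point): middle of the hinge line, 62 mm above the table, level with the tray's floor; fixed. x runs along the hinge, y points level from the hinge to where the handle lies at the start, z up. The grate lies on its -y side
- tray_handle (a point): centre of the handle, a brass round bar 10 mm thick, 96 mm long, parallel to the hinge; at the start 182 mm along y and 12 mm up from tray_hinge. It swings about the hinge with the tray and may turn between the fingers. Held by two rods 76 mm apart; the tray's end wall is 68 mm away on the hinge side
- grate_mid (a point): middle of the grate at the tops of its bars, 52 mm above the table; axes as tray_hinge. Six round steel bars 5 mm thick run along y with 17 mm gaps, in a wooden box 149 mm (x) by 150 mm (y) inside, its rim 15 mm above the bars, its floor 48 mm below them. Towards the tray there is no rim but the tray's lip, 10 mm above the bars
- wheel_mid (a point): steel escapement wheel, a toothed disc 52 mm across over a rim 8 mm thick at mid-height, 16 mm thick within 42 mm, 0.1 to 0.16 kg; centre of the wheel that starts flat in the tray; z is its axis (either face may end up). On the grate it mostly lies flat near the tray's lip: grip it across its diameter, fingers closing along the grate's x axis, where there is room
- wheel: the same wheel (origin in the middle of one face)
- floor_mid (a point): centre of the top face of the walnut cage floor, a dark round board 130 mm across and 16 mm thick, fixed on the table, ringed with small brass dots. (The round light-brown cork pad of like size is not it.)
- spare_mid (a point): centre of the spare wheel, the same make of wheel, lying on the slate at the back: leave it alone
- nightingale: gilded tin nightingale on a round wooden foot 48 mm across, 65 mm tall, at the back; origin under its foot: leave it alone
- bush1_mid (a point): centre of a small brass bush, 12 mm across and 8 mm high, that starts in the tray near its open edge and can fall between the bars
- bush2_mid (a point): centre of a small brass bush, 12 mm across and 8 mm high, that starts in the tray near its open edge and can fall between the bars
- bush3_mid (a point): centre of a small brass bush, 12 mm across and 8 mm high, that starts in the tray near its open edge and can fall between the bars

How it is judged (in metres and radians):
On the way, in this order (a step that is already met when the one before it is completed fails the run):
1. the tray is being tipped (value of joint tray above 0.3 rad).
2. the wheel lies flat on the grate's bars, not touched by the fingers (x of wheel_mid in the frame of grate_mid between -0.06 and 0.06 m and y of wheel_mid in the frame of grate_mid between -0.06 and 0.08 m and z of wheel_mid in the frame of grate_mid between 0 and 0.02 m and (angle between wheel_mid's own z axis and vertical below 0.18 rad or angle between wheel_mid's own z axis and vertical above 2.96 rad) and contact force between the fingers and wheel below 0.1 N), for 0.1 s.
At the end, for the whole second after the job is handed in: All three bushes lie in the box below the grate, the tray is back down (within 0.1 rad of level), and the wheel that was in the tray rests flat (within 10 degrees, either face up) on the walnut cage floor, its centre within 30 mm of the floor's centre (x of bush1_mid in the frame of grate_mid between -0.08 and 0.08 m and y of bush1_mid in the frame of grate_mid between -0.08 and 0.08 m and z of bush1_mid in the frame of grate_mid between -0.06 and -0.02 m and x of bush2_mid in the frame of grate_mid between -0.08 and 0.08 m and y of bush2_mid in the frame of grate_mid between -0.08 and 0.08 m and z of bush2_mid in the frame of grate_mid between -0.06 and -0.02 m and x of bush3_mid in the frame of grate_mid between -0.08 and 0.08 m and y of bush3_mid in the frame of grate_mid between -0.08 and 0.08 m and z of bush3_mid in the frame of grate_mid between -0.06 and -0.02 m and value of joint tray below 0.1 rad and horizontal distance between wheel_mid and floor_mid below 0.03 m and (angle between wheel_mid's own z axis and vertical below 0.18 rad or angle between wheel_mid's own z axis and vertical above 2.96 rad) and z of wheel_mid in the frame of floor_mid between 0.002 and 0.014 m and linear speed of wheel below 0.02 m/s); the robot touches nothing.
It fails at once if the spare wheel is moved by more than 30 mm (distance of spare_mid from where it was at the start of the episode above 0.03 m).
It fails at once if the nightingale is moved by more than 30 mm (distance of nightingale from where it was at the start of the episode above 0.03 m).
It also fails if it takes over 64 s, if anything falls off the work surface, if the arm or the gripper's body presses on something with over 40 N, if the wrist force passes 120 N, or if a joint passes its speed limit or range.

### The arm

A 6-joint arm with a two-finger parallel gripper is mounted at the origin on the work surface. World frame = base frame: x ahead of the robot, y to its left, z up, the work surface at z = 0. Lengths are in m, angles in degrees, forces in N, time in s.
With the tool pointing down it reaches from about 0.25 to 0.725 m from the base axis. Payload 9.7 kg.
Tool frame: the origin (TCP) lies at the very end of the fingers, on their centre line; the grasp point (between the pads) lies 19 mm behind it; z points along the fingers, y is the direction in which the jaws open and shut (so a half turn about z gives the same grasp; the last joint's range is limited). The gripper opens to 85 mm and grips with 20 to 120 N. Pads are 22 mm wide; open, the fingers measure 114 mm over their backs; the gripper's body (76 mm by 85 mm) begins 54 mm behind the grasp point. The pads swing forward as they close: fully open they stand 13 mm farther back than shut.
Start: joints at [70.818, 4.979, 10.078, 95.1, 0, 90], TCP at [0.181, 0.519, 0.231] pointing down, gripper open.
Joint ranges: [-179.16, 179.16], [-48.56, 103.87], [-65.8, 70.77], [-126.05, 130.52], [-82.76, 87.17], [-180, 180]. Speed limits (degrees/s): [127.2, 127.2, 147.25, 180, 180, 180].

### API

Orientations are given as [roll, pitch, yaw] about the fixed x, y, z axes, in that order (R = Rz(yaw) Ry(pitch) Rx(roll)).
In Python, from workcell import bot gives the robot as it stands. The module is installed in compiled form; this text tells all that it offers.
- The arm moves only by the tool step_arm, never from a script. Its arguments are lists of equal length, an entry for each row: "dr": the turn, a rotation vector about the tool's x, y, z in rad, a list of three; "xyz": the shift along the tool's x, y, z in units of 40 mm (1.0 is 40 mm), a list of three; "gripper": the opening, from 0 (shut) to 1 (fully open). In form: {"dr": [[wx, wy, wz], ...], "xyz": [[x, y, z], ...], "gripper": [gripper, ...]}. A call has exactly 8 rows; each row is the pose to reach, as a shift and turn from the pose commanded when the call began, along the tool's axes at that moment; what a row does not reach only later rows make up. A row lasts 1/10 s, in which the tool goes at most 50 mm and 8.59 degrees, less where a joint would pass 70% of its speed; a pose out of reach is approached as far as the arm can. A call with a gripper value outside its range is refused whole. The fingers move at their own pace and stop on an object; "squeeze" is the grip in N (left out, the last holds). Time passes only in rows, so rows that repeat a pose let the fingers close, or fill a call up. It gives the time, the measured TCP pose, the force and the opening at its end, in the units of the state.
- bot.get_obs(): the state, without advancing time (a new reading comes with each control period).
- bot.camera(name): name is "scene" or "top" or "wrist"; returns a dict with "image" (480x640x3 uint8, red, green, blue), "camera_matrix" (3x3 intrinsics, pixels), "R" (3x3) and "t" (3): a world point X has camera coordinates R X + t. Camera axes: x right, y down, z forward; pixel columns grow to the right and rows downward; lengths in m; the calibration is good to about 2 mm. A picture is of the moment at which its call begins. There is no depth.
- bot.job_done(): hands the job in, once; it reports no verdict.
Trained networks look in a picture, given as the dict that the camera call returned (one of the last four; its "shot" number tells which), for a name from the list of things; names that differ only in an ending like _2 or _b are one class to them, and where a whole thing is asked for, a point or a joint stands for the part that bears it (a point fixed in the world has none). Each returns a list of dicts, best first, with "p" (0 to 1); they miss things now and then, are a little off and sometimes report something else, mostly with a low value. They report only what shows in the picture. A call takes as long as a camera call.
- bot.regions_of(picture, thing): "region" (480x640 bool, what is visible of it) and "box" ([centre column, centre row, width, height] in pixels, round what is visible of it).
The state is a dict: "time": time; "q": joint angles; "qd": joint speeds; "joint_efforts": joint torques, N m; "ee_pos": TCP position; "tcp_rot": TCP orientation; "wrist_force": force on the tool from outside, world axes, zero at the start; "torque": the same for the moment, N m; "opening": finger opening in m.
Only numpy, scipy, OpenCV 4.12 (cv2) and the standard library are available. Lean on these libraries where they do the work, as an engineer would, in place of code of your own. Each camera call takes 0.05 s, during which the arm holds its last target.

## Working session

There is one attempt and no reset: what is moved stays moved. The work goes in short steps, Python scripts to look and compute and a tool call to move; the robot and the scene stay as the last step left them, time stands still between calls to the robot, and variables do not carry over. Pictures are saved under pics/ and viewed, and the job is handed in when it is done.

Besides the shell and the picture viewer there is one more tool, called in YAML: its name, and indented under it one key for each argument. step_arm: Moves the arm, as the interface text tells. Its arguments: {"type":"object","properties":{"dr":{"type":"array"},"xyz":{"type":"array"},"gripper":{"type":"array"},"squeeze":{"type":"number"}},"required":["dr","xyz","gripper"]}

```bash
ls; mkdir -p pics
python3 - <<'E'
from workcell import bot
import cv2,numpy as np
print({k:np.round(v,3) for k,v in bot.get_obs().items()})
for n in("scene","top","wrist"):
    c=bot.camera(n); cv2.imwrite(f"pics/a_{n}.png",c["image"][:,:,::-1])
    np.savez(f"a_{n}.npz",K=c["camera_matrix"],R=c["R"],t=c["t"]); print(n,c["camera_matrix"].tolist(),(-c["R"].T@c["t"]).round(3))
    for th in("tray","tray_handle","wheel","bush1_mid","floor_mid","nightingale","spare_mid"):
        try:
            for r in bot.regions_of(c,th)[:4]: print(n,th,round(r["p"],2),np.round(r["box"],0))
        except Exception as e: print(n,th,e)
E
```

```text
pics
{'time': np.float64(0.0), 'q': array([ 7.0818e+01,  5.0130e+00,  1.0034e+01,  9.5099e+01, -2.0000e-03,
        9.0001e+01]), 'qd': array([ 0.033, -0.109,  0.031,  0.061,  0.019, -0.081]), 'joint_efforts': array([-2.0000e-03, -5.2039e+01,  4.6480e+01,  1.6000e-02,  0.0000e+00,
       -0.0000e+00]), 'ee_pos': array([0.181, 0.519, 0.231]), 'tcp_rot': array([-1.79922e+02,  2.00000e-03,  1.60817e+02]), 'wrist_force': array([-0.509, -0.495, -0.52 ]), 'torque': array([-0.069,  0.056, -0.038]), 'opening': np.float64(0.085)}
scene [[589.7785576454928, 0.0, 312.59097243014423], [0.0, 589.7785576454928, 245.64690762420008], [0.0, 0.0, 1.0]] [ 0.956 -0.543  0.991]
scene tray 0.88 [311. 195.  81.  82.]
scene tray_handle 0.6 [311. 197.  86.  84.]
scene tray_handle 0.22 [412. 237.  32.  38.]
scene tray_handle 0.18 [336. 129.  53.  44.]
scene wheel 0.71 [301. 198.  25.  20.]
scene floor_mid 0.97 [336. 129.  56.  41.]
scene nightingale 0.88 [412. 237.  33.  39.]
scene spare_mid 0.56 [328. 352.  27.  25.]
top [[439.3257323648314, 0.0, 318.86554007157747], [0.0, 439.3257323648314, 237.49208333938572], [0.0, 0.0, 1.0]] [0.447 0.015 0.933]
top tray 0.55 [259. 264.  98.  54.]
top tray_handle 0.98 [263. 266. 100.  52.]
top wheel 0.92 [271. 270.  21.  24.]
top floor_mid 0.59 [138. 308.  65.  61.]
top nightingale 0.98 [258. 162.  50.  26.]
top spare_mid 0.68 [385. 183.  28.  18.]
top spare_mid 0.47 [269. 268.  29.  23.]
wrist [[369.3470772651558, 0.0, 317.8929662357951], [0.0, 369.3470772651558, 244.3481965951961], [0.0, 0.0, 1.0]] [0.116 0.543 0.373]
wrist floor_mid 0.92 [288. 411.  58.  17.]
```

View pics/a_top.png

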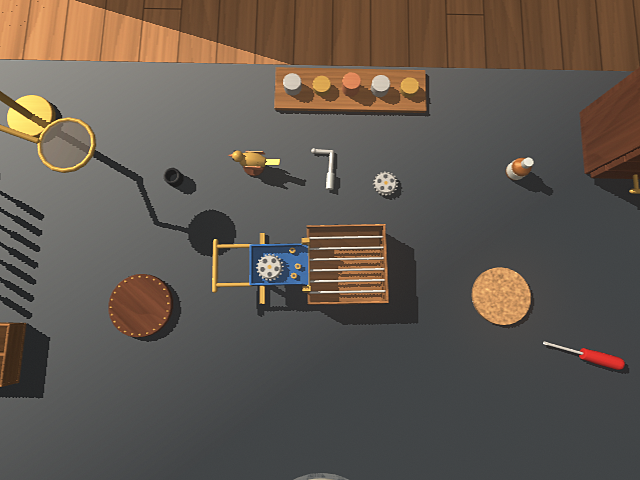

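View pics/a_scene.png

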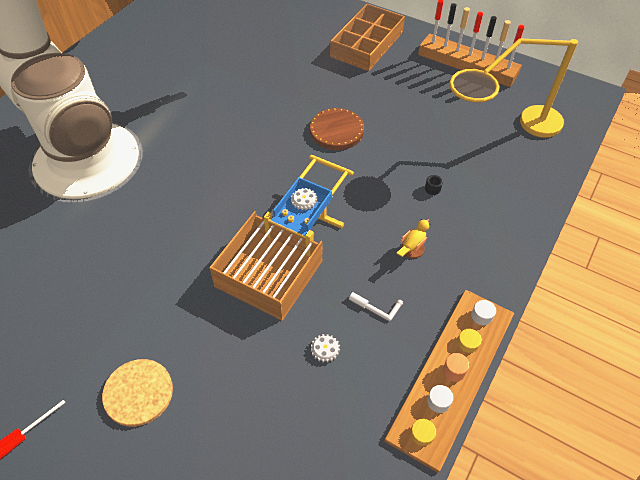

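Run:
```python
import cv2
a=cv2.imread("pics/a_top.png");b=cv2.imread("pics/a_scene.png")
cv2.imwrite("pics/b_top.png",cv2.resize(a[190:350,190:390],None,fx=4,fy=3.75*1.0667,interpolation=cv2.INTER_CUBIC)[:600])
```

```text
(no output)
```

View pics/b_top.png

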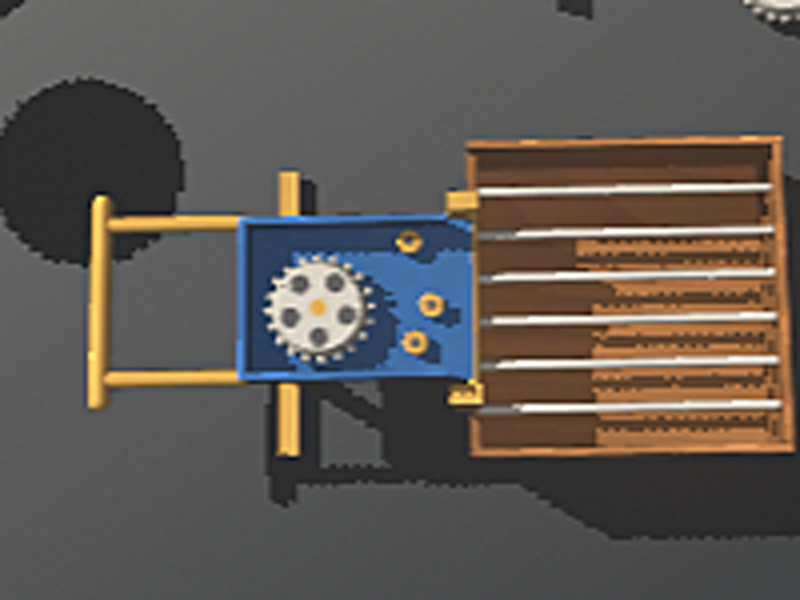

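```bash
cat > h.py <<'E'
import numpy as np,cv2
def back(d,uv,z):
    K,R,t=d["K"],d["R"],d["t"]; c=-R.T@t
    r=R.T@np.linalg.solve(K,[uv[0],uv[1],1.]); return c+r*(z-c[2])/r[2]
def proj(d,X):
    p=d["K"]@(d["R"]@np.asarray(X,float)+d["t"]); return p[:2]/p[2]
def grab(bot,n):
    c=bot.camera(n); return c,dict(K=c["camera_matrix"],R=c["R"],t=c["t"])
E
python3 - <<'E'
from h import *
d=np.load("a_top.npz"); s=np.load("a_scene.npz")
P=lambda u,v:(190+u/4,190+v/4)
for n,u,v,z in [("h1",100,200,.079),("h2",98,403,.079),("g1",470,142,.067),("g2",780,138,.067),("g3",793,452,.067),("g4",474,453,.067),("wh",318,308,.072),("b1",409,241,.068),("bar2",485,234,.052),("bar2e",772,230,.052),("bar5",485,364,.052),("bar5e",778,358,.052)]:
    print(n,back(d,P(u,v),z).round(4))
print("floor",back(d,(140,306),.016))
# scene handle ends: (313,158),(352,174)
for uv in[(313,158),(352,174)]: print("sc",back(s,uv,.076).round(4))
print("scfloor",back(s,(336,127.5),.016))
E
```

```text
h1 [0.5779 0.2166 0.079 ]
h2 [0.4789 0.2119 0.079 ]
g1 [0.6128 0.0359 0.067 ]
g2 [ 0.618  -0.1197  0.067 ]
g3 [ 0.4621 -0.1252  0.067 ]
g4 [0.4587 0.0304 0.067 ]
wh [0.5275 0.1084 0.072 ]
b1 [0.562 0.065 0.068]
bar2 [0.5685 0.0276 0.052 ]
bar2e [ 0.5734 -0.1177  0.052 ]
bar5 [0.503  0.0262 0.052 ]
bar5e [ 0.5088 -0.1204  0.052 ]
floor [0.44715969 0.37764418 0.016     ]
sc [0.4895 0.2108 0.076 ]
sc [0.5833 0.2137 0.076 ]
scfloor [0.45361418 0.37366972 0.016     ]
```

```bash
cat >> h.py <<'E'
from scipy.spatial.transform import Rotation as Ro
def rows(p0,rpy0,targets):
    """targets: list of (p, yaw or rpy). prints rows in tool units"""
    R0=Ro.from_euler('xyz',rpy0,degrees=True)
    for p,rpy in targets:
        if np.isscalar(rpy): rpy=[180,0,rpy]
        d=R0.inv().apply(np.array(p)-p0)/.04
        w=(R0.inv()*Ro.from_euler('xyz',rpy,degrees=True)).as_rotvec()
        print("xyz",d.round(3).tolist(),"dr",w.round(4).tolist())
E
python3 - <<'E'
from h import *
rows([.181,.519,.231],[180,0,160.818],[([.45,.28,.2],182.2),([.532,.2135,.2],182.2)])
E
```

```text
xyz [-8.315, -3.434, 0.775] dr [-0.0, 0.0, -0.3732]
xyz [-10.797, -4.33, 0.775] dr [-0.0, 0.0, -0.3732]
```

step_arm:
  dr:
    - [0,0,-0.1]
    - [0,0,-0.2]
    - [0,0,-0.3]
    - [0,0,-0.373]
    - [0,0,-0.373]
    - [0,0,-0.373]
    - [0,0,-0.373]
    - [0,0,-0.373]
  xyz:
    - [-1,-0.4,0.1]
    - [-2,-0.8,0.2]
    - [-3,-1.2,0.3]
    - [-4,-1.6,0.4]
    - [-5,-2,0.5]
    - [-6,-2.4,0.6]
    - [-7,-2.8,0.7]
    - [-8,-3.2,0.775]
  gripper: [0.6,0.6,0.6,0.6,0.6,0.6,0.6,0.6]
  squeeze: 20

```text
time: 2.0
ee_pos: [0.442, 0.292, 0.2002]
tcp_rot: [180.0, 0.0, -177.8]
wrist_force: [0.6, 1.1, 0.3]
opening: 0.0509
```

Run:
```python
from workcell import bot
from h import *
o=bot.get_obs(); print({k:np.round(o[k],3) for k in("time","q","ee_pos","tcp_rot")})
rows(o["ee_pos"],o["tcp_rot"],[([.532,.2135,.17],182.2)])
```

```text
{'time': np.float64(2.0), 'q': array([3.3449e+01, 1.6290e+00, 3.1160e+00, 9.1473e+01, 2.0000e-03,
       3.1261e+01]), 'ee_pos': array([0.442, 0.292, 0.2  ]), 'tcp_rot': array([ 1.79991e+02,  1.20000e-02, -1.77812e+02])}
xyz [-2.173, -2.047, 0.755] dr [0.0002, 0.0002, -0.0002]
```

step_arm:
  dr:
    - [0,0,0]
    - [0,0,0]
    - [0,0,0]
    - [0,0,0]
    - [0,0,0]
    - [0,0,0]
    - [0,0,0]
    - [0,0,0]
  xyz:
    - [-0.8,-0.75,0.25]
    - [-1.6,-1.5,0.5]
    - [-2.17,-2.05,0.75]
    - [-2.17,-2.05,0.75]
    - [-2.17,-2.05,0.75]
    - [-2.17,-2.05,0.75]
    - [-2.17,-2.05,0.75]
    - [-2.17,-2.05,0.75]
  gripper: [0.6,0.6,0.6,0.6,0.6,0.6,0.6,0.6]

```text
time: 2.8
ee_pos: [0.5304, 0.2156, 0.1708]
tcp_rot: [180.0, 0.0, -177.7]
wrist_force: [0.5, 0.4, -0.8]
opening: 0.0513
```

Run:
```python
from workcell import bot
from h import *
c,d=grab(bot,"wrist"); im=c["image"][:,:,::-1].copy()
np.savez("w1.npz",**d)
cv2.imwrite("pics/w1.png",im)
o=bot.get_obs(); print(o["ee_pos"],o["tcp_rot"])
for X in [(.579,.2155,.074),(.532,.2135,.074),(.483,.2117,.074)]: print(proj(d,X))
```

```text
[0.53041594 0.21546984 0.17074206] [ 1.79985816e+02  3.60085887e-02 -1.77744186e+02]
[313.74751375 312.32522869]
[313.43157914 248.67259853]
[313.51213183 174.98094975]
```

View pics/w1.png

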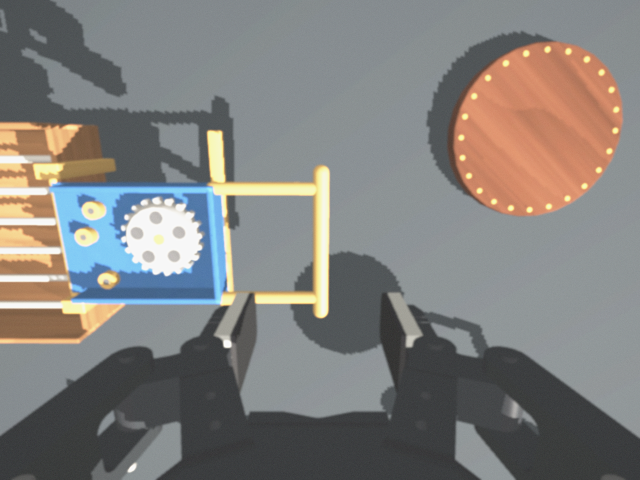

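Run:
```python
from h import *
d=np.load("w1.npz")
for uv in [(321.5,167),(321,316),(321,188),(321,298)]: print(back(d,uv,.076).round(4))
print(back(d,(538,129),.016))
print(-d["R"].T@d["t"])
```

```text
[0.4777 0.2165 0.076 ]
[0.5806 0.2207 0.076 ]
[0.4908 0.2168 0.076 ]
[0.5669 0.2201 0.076 ]
[0.44633973 0.38229165 0.016     ]
[0.46148175 0.21329539 0.31289519]
```

step_arm:
  dr:
    - [0,0,0]
    - [0,0,0]
    - [0,0,0]
    - [0,0,0]
    - [0,0,0]
    - [0,0,0]
    - [0,0,0]
    - [0,0,0]
  xyz:
    - [0.02,0.04,0.8]
    - [0.03,0.04,1.6]
    - [0.03,0.04,2.4]
    - [0.03,0.04,2.88]
    - [0.03,0.04,2.88]
    - [0.03,0.04,2.88]
    - [0.03,0.04,2.88]
    - [0.03,0.04,2.88]
  gripper: [0.6,0.6,0.6,0.6,0.6,0.3,0.0,0.0]
  squeeze: 30

```text
time: 3.65
ee_pos: [0.5303, 0.217, 0.0567]
tcp_rot: [179.9, 0.1, -177.8]
wrist_force: [-0.9, 8.6, 5.0]
opening: 0.0086
```

step_arm:
  dr:
    - [0,0,0]
    - [0,0,0]
    - [0,0,0]
    - [0,0,0]
    - [0,0,0]
    - [0,0,0]
    - [0,0,0]
    - [0,0,0]
  xyz:
    - [0,0,0]
    - [0,0,0]
    - [0,0,0]
    - [0,0,0]
    - [0,0,0]
    - [0,0,0]
    - [0,0,0]
    - [0,0,0]
  gripper: [0,0,0,0,0,0,0,0]

```text
time: 4.45
ee_pos: [0.5303, 0.2171, 0.0568]
tcp_rot: [179.9, 0.1, -177.8]
wrist_force: [-0.7, 3.7, 6.3]
opening: 0.0088
```

Run:
```python
import numpy as np
R=.1824;p0=np.arctan2(12,182)
f=lambda th:np.array([np.cos(p0+th),np.sin(p0+th)])*R/.04
for c in range(6):
    a=c*.39; print("call",c,[[0]+(( f(a+.39*(k+1)/8)-f(a))*[1,-1]).round(2).tolist() for k in range(8)])
```

```text
call 0 [[0, -0.02, -0.22], [0, -0.05, -0.44], [0, -0.09, -0.66], [0, -0.14, -0.88], [0, -0.21, -1.09], [0, -0.28, -1.3], [0, -0.36, -1.51], [0, -0.46, -1.71]]
call 1 [[0, -0.1, -0.2], [0, -0.21, -0.39], [0, -0.34, -0.58], [0, -0.47, -0.76], [0, -0.61, -0.93], [0, -0.75, -1.1], [0, -0.91, -1.25], [0, -1.07, -1.41]]
call 2 [[0, -0.17, -0.14], [0, -0.35, -0.28], [0, -0.53, -0.4], [0, -0.72, -0.52], [0, -0.91, -0.63], [0, -1.11, -0.73], [0, -1.32, -0.82], [0, -1.52, -0.89]]
call 3 [[0, -0.21, -0.07], [0, -0.43, -0.13], [0, -0.64, -0.17], [0, -0.86, -0.21], [0, -1.08, -0.23], [0, -1.31, -0.25], [0, -1.53, -0.25], [0, -1.75, -0.25]]
call 4 [[0, -0.22, 0.02], [0, -0.44, 0.05], [0, -0.66, 0.09], [0, -0.88, 0.13], [0, -1.09, 0.2], [0, -1.3, 0.27], [0, -1.51, 0.35], [0, -1.71, 0.44]]
call 5 [[0, -0.2, 0.1], [0, -0.39, 0.21], [0, -0.58, 0.33], [0, -0.76, 0.46], [0, -0.94, 0.6], [0, -1.1, 0.74], [0, -1.26, 0.89], [0, -1.42, 1.06]]
```

step_arm:
  dr:
    - [0,0,0]
    - [0,0,0]
    - [0,0,0]
    - [0,0,0]
    - [0,0,0]
    - [0,0,0]
    - [0,0,0]
    - [0,0,0]
  xyz:
    - [0,-0.02,-0.22]
    - [0,-0.05,-0.44]
    - [0,-0.09,-0.66]
    - [0,-0.14,-0.88]
    - [0,-0.21,-1.09]
    - [0,-0.28,-1.3]
    - [0,-0.36,-1.51]
    - [0,-0.46,-1.71]
  gripper: [0,0,0,0,0,0,0,0]

```text
time: 5.25
ee_pos: [0.5309, 0.1997, 0.1249]
tcp_rot: [179.8, 0.1, -177.7]
wrist_force: [2.8, 10.5, 1.9]
opening: 0.0086
```

Run:
```python
from workcell import bot
from h import *
c,d=grab(bot,"scene"); cv2.imwrite("pics/c1.png",cv2.resize(c["image"][100:340,180:460,::-1],None,fx=2.5,fy=2.5))
```

```text
(no output)
```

View pics/c1.png

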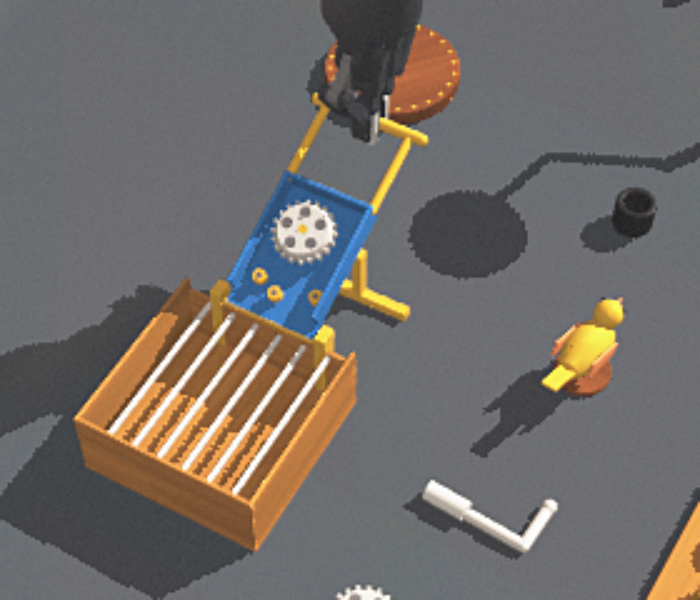

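The tray is lifting in the grip, at about 0.4 rad. The wheel and the three bushes are still in it.

step_arm:
  dr:
    - [0,0,0]
    - [0,0,0]
    - [0,0,0]
    - [0,0,0]
    - [0,0,0]
    - [0,0,0]
    - [0,0,0]
    - [0,0,0]
  xyz:
    - [0,-0.09,-0.2]
    - [0,-0.2,-0.39]
    - [0,-0.32,-0.58]
    - [0,-0.45,-0.76]
    - [0,-0.59,-0.93]
    - [0,-0.73,-1.1]
    - [0,-0.89,-1.25]
    - [0,-1.05,-1.41]
  gripper: [0,0,0,0,0,0,0,0]

```text
time: 6.1
ee_pos: [0.5325, 0.1583, 0.1826]
tcp_rot: [179.7, 0.2, -177.7]
wrist_force: [-1.6, 11.6, 9.1]
opening: 0.0088
```

step_arm:
  dr:
    - [0,0,0]
    - [0,0,0]
    - [0,0,0]
    - [0,0,0]
    - [0,0,0]
    - [0,0,0]
    - [0,0,0]
    - [0,0,0]
  xyz:
    - [0,-0.17,-0.14]
    - [0,-0.35,-0.28]
    - [0,-0.53,-0.4]
    - [0,-0.72,-0.52]
    - [0,-0.91,-0.63]
    - [0,-1.11,-0.73]
    - [0,-1.32,-0.82]
    - [0,-1.52,-0.89]
  gripper: [0,0,0,0,0,0,0,0]

```text
time: 6.9
ee_pos: [0.5349, 0.096, 0.2182]
tcp_rot: [179.8, 0.3, -177.8]
wrist_force: [-0.8, 6.4, 12.5]
opening: 0.0085
```

step_arm:
  dr:
    - [0,0,0]
    - [0,0,0]
    - [0,0,0]
    - [0,0,0]
    - [0,0,0]
    - [0,0,0]
    - [0,0,0]
    - [0,0,0]
  xyz:
    - [0,-0.21,-0.07]
    - [0,-0.43,-0.13]
    - [0,-0.64,-0.17]
    - [0,-0.86,-0.21]
    - [0,-1.08,-0.23]
    - [0,-1.31,-0.25]
    - [0,-1.53,-0.25]
    - [0,-1.75,-0.25]
  gripper: [0,0,0,0,0,0,0,0]

```text
time: 7.7
ee_pos: [0.5374, 0.0249, 0.2267]
tcp_rot: [180.0, 0.1, -177.8]
wrist_force: [3.3, 1.5, 3.5]
opening: 0.0089
```

Run:
```python
from workcell import bot
from h import *
c,d=grab(bot,"scene"); cv2.imwrite("pics/c2.png",cv2.resize(c["image"][100:340,180:460,::-1],None,fx=2.5,fy=2.5))
```

```text
(no output)
```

View pics/c2.png

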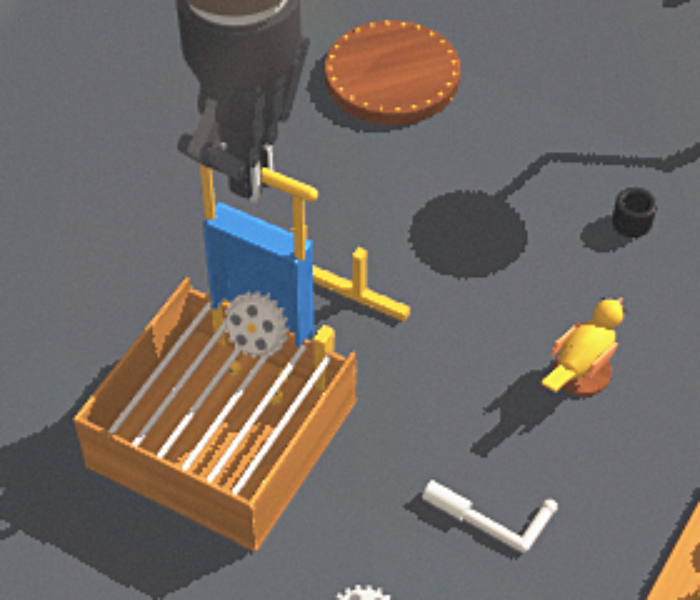

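The tray is upright with the wheel standing against it at (255,325). Bushes can be seen below the bars. I'll keep tipping.

step_arm:
  dr:
    - [0,0,0]
    - [0,0,0]
    - [0,0,0]
    - [0,0,0]
    - [0,0,0]
    - [0,0,0]
    - [0,0,0]
    - [0,0,0]
  xyz:
    - [0,-0.22,0.02]
    - [0,-0.44,0.05]
    - [0,-0.66,0.09]
    - [0,-0.88,0.13]
    - [0,-1.09,0.2]
    - [0,-1.3,0.27]
    - [0,-1.51,0.35]
    - [0,-1.71,0.44]
  gripper: [0,0,0,0,0,0,0,0]

```text
time: 8.55
ee_pos: [0.5397, -0.0436, 0.2075]
tcp_rot: [180.0, 0.0, -177.8]
wrist_force: [6.2, 0.7, 1.6]
opening: 0.0087
```

step_arm:
  dr:
    - [0,0,0]
    - [0,0,0]
    - [0,0,0]
    - [0,0,0]
    - [0,0,0]
    - [0,0,0]
    - [0,0,0]
    - [0,0,0]
  xyz:
    - [0,-0.2,0.1]
    - [0,-0.39,0.21]
    - [0,-0.58,0.33]
    - [0,-0.76,0.46]
    - [0,-0.94,0.6]
    - [0,-1.1,0.74]
    - [0,-1.26,0.89]
    - [0,-1.4,1.04]
  gripper: [0,0,0,0,0,0,0,0]

```text
time: 9.35
ee_pos: [0.5414, -0.0995, 0.1656]
tcp_rot: [180.0, -0.0, -177.8]
wrist_force: [4.5, 1.4, 0.8]
opening: 0.0083
```

Run:
```python
from workcell import bot
from h import *
c,d=grab(bot,"scene"); cv2.imwrite("pics/c3.png",cv2.resize(c["image"][100:340,180:460,::-1],None,fx=2.5,fy=2.5))
```

```text
(no output)
```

View pics/c3.png

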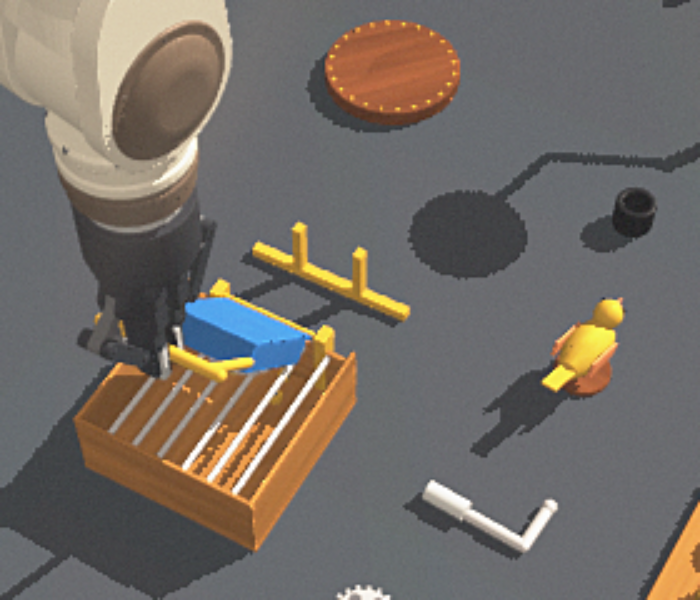

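Run:
```python
import numpy as np
R=.1824;p0=np.arctan2(12,182)
f=lambda th:np.array([np.cos(p0+th),np.sin(p0+th)])*R/.04
T=[2.34,1.93,1.44,.96,.48,.0]
for a,b in zip(T,T[1:]): print([[0]+(( f(a+(b-a)*(k+1)/8)-f(a))*[1,-1]).round(2).tolist() for k in range(8)])
```

```text
[[0, 0.16, -0.17], [0, 0.33, -0.33], [0, 0.51, -0.48], [0, 0.69, -0.62], [0, 0.89, -0.76], [0, 1.08, -0.88], [0, 1.29, -0.99], [0, 1.5, -1.09]]
[[0, 0.26, -0.11], [0, 0.52, -0.2], [0, 0.79, -0.27], [0, 1.06, -0.33], [0, 1.34, -0.37], [0, 1.62, -0.4], [0, 1.9, -0.41], [0, 2.18, -0.4]]
[[0, 0.27, 0.03], [0, 0.54, 0.07], [0, 0.81, 0.13], [0, 1.07, 0.2], [0, 1.33, 0.29], [0, 1.58, 0.4], [0, 1.83, 0.52], [0, 2.07, 0.65]]
[[0, 0.23, 0.15], [0, 0.45, 0.31], [0, 0.66, 0.49], [0, 0.86, 0.67], [0, 1.05, 0.87], [0, 1.22, 1.08], [0, 1.38, 1.3], [0, 1.53, 1.53]]
[[0, 0.13, 0.24], [0, 0.26, 0.48], [0, 0.36, 0.74], [0, 0.45, 0.99], [0, 0.53, 1.26], [0, 0.58, 1.52], [0, 0.63, 1.79], [0, 0.65, 2.07]]
```

step_arm:
  dr:
    - [0,0,0]
    - [0,0,0]
    - [0,0,0]
    - [0,0,0]
    - [0,0,0]
    - [0,0,0]
    - [0,0,0]
    - [0,0,0]
  xyz:
    - [0,0.16,-0.17]
    - [0,0.33,-0.33]
    - [0,0.51,-0.48]
    - [0,0.69,-0.62]
    - [0,0.89,-0.76]
    - [0,1.08,-0.88]
    - [0,1.29,-0.99]
    - [0,1.5,-1.09]
  gripper: [0,0,0,0,0,0,0,0]

```text
time: 10.2
ee_pos: [0.5392, -0.0387, 0.2108]
tcp_rot: [-179.9, 0.0, -177.8]
wrist_force: [1.7, -6.9, 9.3]
opening: 0.0087
```

step_arm:
  dr:
    - [0,0,0]
    - [0,0,0]
    - [0,0,0]
    - [0,0,0]
    - [0,0,0]
    - [0,0,0]
    - [0,0,0]
    - [0,0,0]
  xyz:
    - [0,0.26,-0.11]
    - [0,0.52,-0.2]
    - [0,0.79,-0.27]
    - [0,1.06,-0.33]
    - [0,1.34,-0.37]
    - [0,1.62,-0.4]
    - [0,1.9,-0.41]
    - [0,2.18,-0.4]
  gripper: [0,0,0,0,0,0,0,0]

```text
time: 11.0
ee_pos: [0.5358, 0.0491, 0.2259]
tcp_rot: [180.0, -0.0, -177.8]
wrist_force: [1.7, -0.5, 1.3]
opening: 0.0089
```

Run:
```python
from workcell import bot
from h import *
c,d=grab(bot,"scene"); cv2.imwrite("pics/c4.png",cv2.resize(c["image"][100:340,180:460,::-1],None,fx=2.5,fy=2.5))
```

```text
(no output)
```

View pics/c4.png

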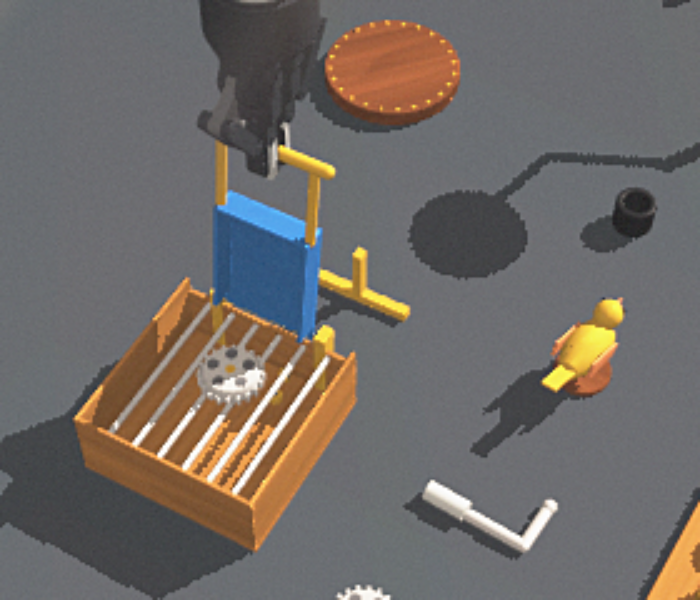

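The wheel lies flat on the bars at crop pixel (232,375) and the tray is empty. Now I'll lower it.

step_arm:
  dr:
    - [0,0,0]
    - [0,0,0]
    - [0,0,0]
    - [0,0,0]
    - [0,0,0]
    - [0,0,0]
    - [0,0,0]
    - [0,0,0]
  xyz:
    - [0,0.27,0.03]
    - [0,0.54,0.07]
    - [0,0.81,0.13]
    - [0,1.07,0.2]
    - [0,1.33,0.29]
    - [0,1.58,0.4]
    - [0,1.83,0.52]
    - [0,2.07,0.65]
  gripper: [0,0,0,0,0,0,0,0]

```text
time: 11.85
ee_pos: [0.5326, 0.1315, 0.1992]
tcp_rot: [-180.0, -0.0, -177.8]
wrist_force: [1.3, -1.0, 1.3]
opening: 0.0089
```

step_arm:
  dr:
    - [0,0,0]
    - [0,0,0]
    - [0,0,0]
    - [0,0,0]
    - [0,0,0]
    - [0,0,0]
    - [0,0,0]
    - [0,0,0]
  xyz:
    - [0,0.23,0.15]
    - [0,0.45,0.31]
    - [0,0.66,0.49]
    - [0,0.86,0.67]
    - [0,1.05,0.87]
    - [0,1.22,1.08]
    - [0,1.38,1.3]
    - [0,1.53,1.53]
  gripper: [0,0,0,0,0,0,0,0]

```text
time: 12.65
ee_pos: [0.5304, 0.1924, 0.1379]
tcp_rot: [-180.0, -0.0, -177.8]
wrist_force: [0.6, -2.8, -0.3]
opening: 0.0086
```

step_arm:
  dr:
    - [0,0,0]
    - [0,0,0]
    - [0,0,0]
    - [0,0,0]
    - [0,0,0]
    - [0,0,0]
    - [0,0,0]
    - [0,0,0]
  xyz:
    - [0,0.13,0.24]
    - [0,0.26,0.48]
    - [0,0.36,0.74]
    - [0,0.45,0.99]
    - [0,0.53,1.26]
    - [0,0.58,1.52]
    - [0,0.63,1.79]
    - [0,0.65,2.03]
  gripper: [0,0,0,0,0,0,0,0]

```text
time: 13.45
ee_pos: [0.5298, 0.2173, 0.0575]
tcp_rot: [-179.9, 0.1, -177.8]
wrist_force: [-7.6, -19.2, 45.3]
opening: 0.0083
```

step_arm:
  dr:
    - [0,0,0]
    - [0,0,0]
    - [0,0,0]
    - [0,0,0]
    - [0,0,0]
    - [0,0,0]
    - [0,0,0]
    - [0,0,0]
  xyz:
    - [0,0,0]
    - [0,0,0]
    - [0,0,0]
    - [0,0,0]
    - [0,0,-0.3]
    - [0,0,-0.9]
    - [0,0,-1.8]
    - [0,0,-2.8]
  gripper: [0.3,0.6,0.6,0.6,0.6,0.6,0.6,0.6]

```text
time: 14.25
ee_pos: [0.5289, 0.2178, 0.171]
tcp_rot: [-180.0, -0.0, -177.8]
wrist_force: [-0.0, 0.6, 0.5]
opening: 0.0508
```

Run:
```python
from workcell import bot
from h import *
for n in("scene","top"):
    c,d=grab(bot,n); y,x=(100,180) if n=="scene" else (170,190)
    np.savez(f"e_{n}.npz",**d)
    cv2.imwrite(f"pics/e_{n}.png",cv2.resize(c["image"][y:y+200,x:x+260,::-1],None,fx=3,fy=3))
    for r in bot.regions_of(c,"wheel")[:3]: print(n,r["p"],r["box"])
o=bot.get_obs();print(o["time"],o["ee_pos"],o["tcp_rot"])
```

```text
scene 0.71 [270.0, 248.0, 31.4, 23.0]
top 0.73 [339.6, 265.1, 23.7, 24.9]
14.45 [0.53004776 0.21825797 0.17116919] [ 1.79940198e+02  1.50086161e-01 -1.77810353e+02]
```

View pics/e_top.png

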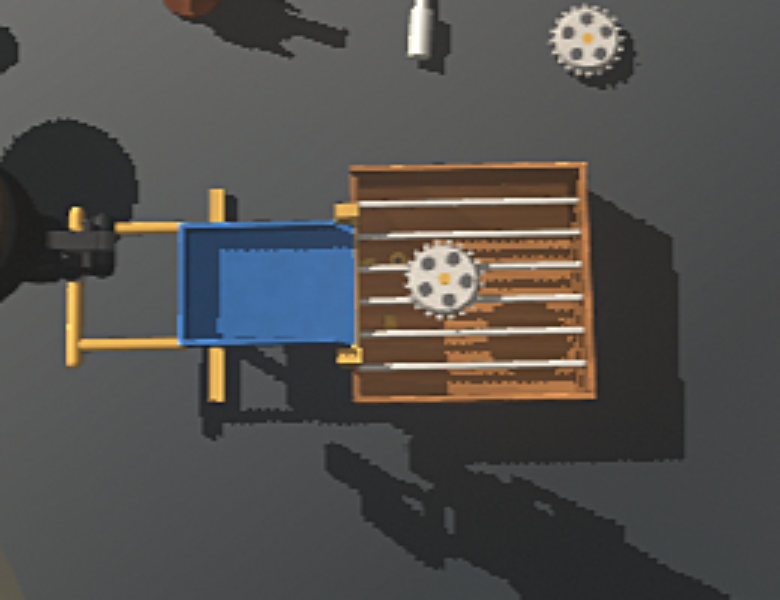

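View pics/e_scene.png

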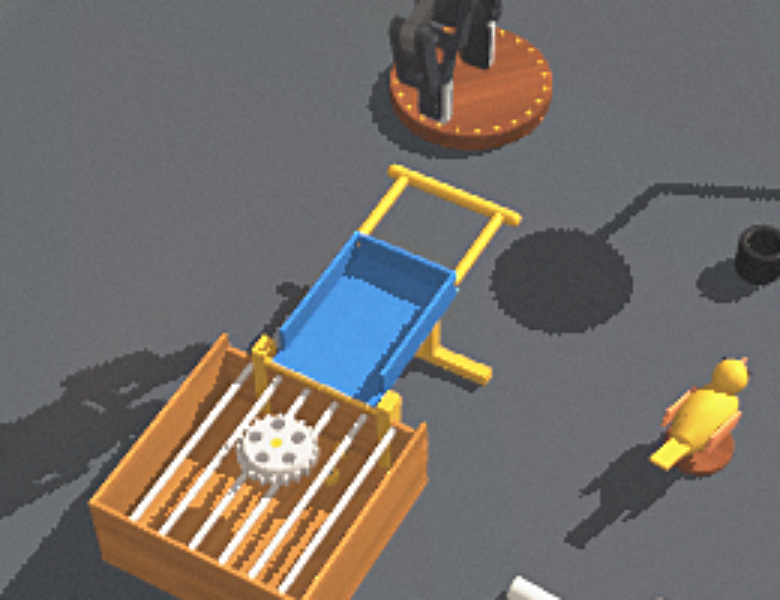

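Run:
```python
from h import *
t=np.load("e_top.npz");s=np.load("e_scene.npz")
print(back(t,(338.3,263),.068),back(s,(180+278/3,100+443/3),.068))
w=back(t,(338.3,263),.068)
for v in(202,233.5,265,297.5,331,364): print(back(t,(190+445/3,170+v/3),.052).round(4))
o=dict(p=[.529,.218,.171],r=[180,0,-177.8])
rows(o["p"],o["r"],[([w[0],w[1],.17],92.2)])
```

```text
[ 0.53843271 -0.02671772  0.068     ] [ 0.54289731 -0.02521708  0.068     ]
[ 0.5925 -0.0269  0.052 ]
[ 0.5709 -0.0272  0.052 ]
[ 0.5496 -0.0274  0.052 ]
[ 0.5277 -0.0277  0.052 ]
[ 0.5053 -0.028   0.052 ]
[ 0.4835 -0.0282  0.052 ]
xyz [-0.001, -6.122, 0.025] dr [-0.0, -0.0, 1.5708]
```

step_arm:
  dr:
    - [0,0,0.14]
    - [0,0,0.28]
    - [0,0,0.42]
    - [0,0,0.56]
    - [0,0,0.7]
    - [0,0,0.84]
    - [0,0,0.98]
    - [0,0,1.12]
  xyz:
    - [0,-0.6,0]
    - [0,-1.2,0]
    - [0,-2,0]
    - [0,-2.8,0]
    - [0,-3.6,0]
    - [0,-4.4,0]
    - [0,-5.2,0]
    - [-0.02,-5.9,0]
  gripper: [0.75,0.75,0.75,0.75,0.75,0.75,0.75,0.75]

```text
time: 15.25
ee_pos: [0.5385, -0.0193, 0.1683]
tcp_rot: [-179.9, -0.1, 117.7]
wrist_force: [0.2, 0.6, -0.5]
opening: 0.0641
```

Run:
```python
from workcell import bot
from h import *
o=bot.get_obs();print(o["time"],o["ee_pos"],o["tcp_rot"])
rows(o["ee_pos"],o["tcp_rot"],[([.540,-.026,.15],92.2)])
```

```text
15.25 [ 0.53851246 -0.01930163  0.16829839] [-1.79904110e+02 -5.21785557e-02  1.17667756e+02]
xyz [-0.166, -0.044, 0.457] dr [-0.0018, -0.0005, 0.4445]
```

step_arm:
  dr:
    - [0,0,0.14]
    - [0,0,0.28]
    - [0,0,0.4]
    - [0,0,0.445]
    - [0,0,0.445]
    - [0,0,0.445]
    - [0,0,0.445]
    - [0,0,0.445]
  xyz:
    - [-0.05,-0.02,0.1]
    - [-0.1,-0.04,0.3]
    - [-0.166,-0.044,0.457]
    - [-0.166,-0.044,0.457]
    - [-0.166,-0.044,0.457]
    - [-0.166,-0.044,0.457]
    - [-0.166,-0.044,0.457]
    - [-0.166,-0.044,0.457]
  gripper: [0.75,0.75,0.75,0.75,0.75,0.75,0.75,0.75]

```text
time: 16.05
ee_pos: [0.5408, -0.0244, 0.1512]
tcp_rot: [-180.0, -0.0, 92.6]
wrist_force: [-0.2, 0.5, 0.3]
opening: 0.064
```

Run:
```python
from workcell import bot
from h import *
c,d=grab(bot,"wrist"); np.savez("w2.npz",**d)
cv2.imwrite("pics/w2.png",c["image"][:,:,::-1])
o=bot.get_obs(); print(o["ee_pos"],o["tcp_rot"],o["opening"])
R=Ro.from_euler('xyz',o["tcp_rot"],degrees=True).as_matrix()
print("tcp axis pix at z=.068", proj(d,[o["ee_pos"][0],o["ee_pos"][1],.068]))
for r in bot.regions_of(c,"wheel")[:2]: print(r["p"],r["box"],back(d,r["box"][:2],.064))
```

```text
[ 0.54082144 -0.02445824  0.15119891] [ 1.79998431e+02 -1.14516386e-03  9.25606307e+01] 0.06422016810078422
tcp axis pix at z=.068 [318.00786741 253.35597284]
0.65 [313.2, 247.3, 86.1, 79.0] [ 0.53758481 -0.02174156  0.064     ]
```

View pics/w2.png

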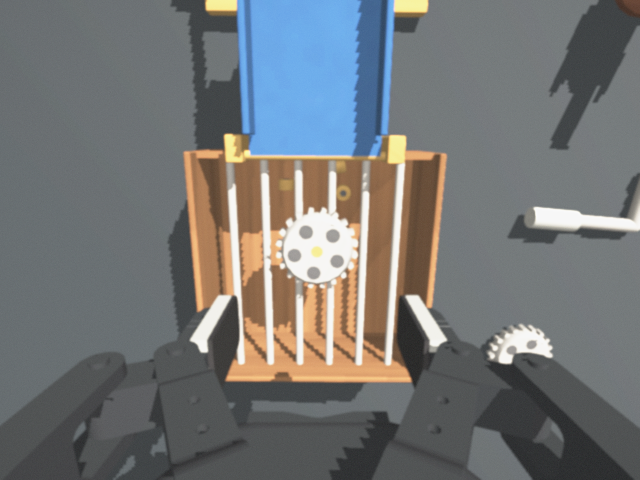

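step_arm:
  dr:
    - [0,0,0]
    - [0,0,0]
    - [0,0,0]
    - [0,0,0]
    - [0,0,0]
    - [0,0,0]
    - [0,0,0]
    - [0,0,0]
  xyz:
    - [0,-0.01,0.6]
    - [0,-0.01,1.2]
    - [0,-0.01,1.7]
    - [0,-0.01,2.1]
    - [0,-0.01,2.35]
    - [0,-0.01,2.55]
    - [0,-0.01,2.55]
    - [0,-0.01,2.55]
  gripper: [0.75,0.75,0.75,0.75,0.75,0.75,0.75,0.75]
  squeeze: 40

```text
time: 16.95
ee_pos: [0.5407, -0.0246, 0.0498]
tcp_rot: [180.0, 0.0, 92.5]
wrist_force: [0.2, 0.1, 0.1]
opening: 0.064
```

step_arm:
  dr:
    - [0,0,0]
    - [0,0,0]
    - [0,0,0]
    - [0,0,0]
    - [0,0,0]
    - [0,0,0]
    - [0,0,0]
    - [0,0,0]
  xyz:
    - [0,0,0]
    - [0,0,0]
    - [0,0,0]
    - [0,0,0]
    - [0,0,0]
    - [0,0,0]
    - [0,0,0]
    - [0,0,0]
  gripper: [0.65,0.55,0.5,0.5,0.5,0.5,0.5,0.5]

```text
time: 17.75
ee_pos: [0.541, -0.0246, 0.0505]
tcp_rot: [179.9, 0.0, 92.5]
wrist_force: [-1.9, 0.4, 6.6]
opening: 0.0496
```

step_arm:
  dr:
    - [0,0,0]
    - [0,0,0]
    - [0,0,0]
    - [0,0,0]
    - [0,0,0]
    - [0,0,0]
    - [0,0,0]
    - [0,0,0]
  xyz:
    - [0,0,-0.1]
    - [0,0,-0.3]
    - [0,0,-0.6]
    - [0,0,-1]
    - [0,0,-1.5]
    - [0,0,-2]
    - [0,0,-2.5]
    - [0,0,-2.8]
  gripper: [0.45,0.45,0.45,0.45,0.45,0.45,0.45,0.45]

```text
time: 18.55
ee_pos: [0.541, -0.0246, 0.1638]
tcp_rot: [179.9, 0.0, 92.5]
wrist_force: [-0.4, -0.3, 0.1]
opening: 0.0497
```

Run:
```python
from workcell import bot
from h import *
c,d=grab(bot,"wrist"); np.savez("w3.npz",**d)
cv2.imwrite("pics/w3.png",c["image"][:,:,::-1])
c,d=grab(bot,"scene"); np.savez("s3.npz",**d)
cv2.imwrite("pics/s3.png",cv2.resize(c["image"][100:320,180:460,::-1],None,fx=2.7,fy=2.7))
o=bot.get_obs(); print(o["ee_pos"],o["tcp_rot"],o["opening"])
rows(o["ee_pos"],o["tcp_rot"],[([.4495,.3785,.165],92.2),([.4495,.3785,.165],60.2)])
```

```text
[ 0.54127895 -0.02458428  0.16342186] [1.79816481e+02 1.45071313e-02 9.25197835e+01] 0.0499562326419153
xyz [10.168, -1.849, -0.048] dr [0.0032, 0.0002, 0.0056]
xyz [10.168, -1.849, -0.048] dr [0.0032, -0.0007, 0.5641]
```

View pics/w3.png

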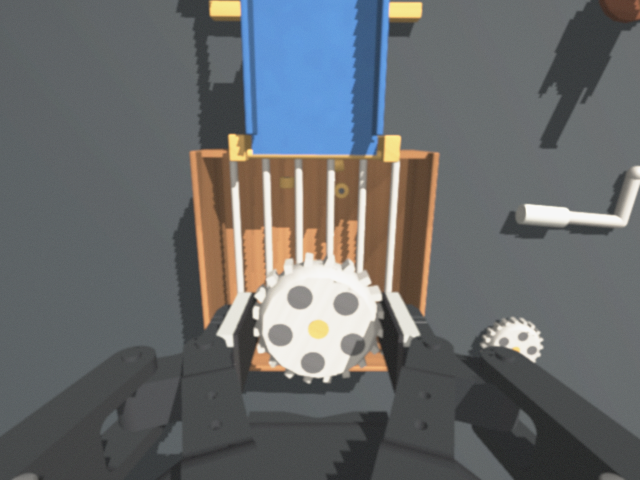

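View pics/s3.png

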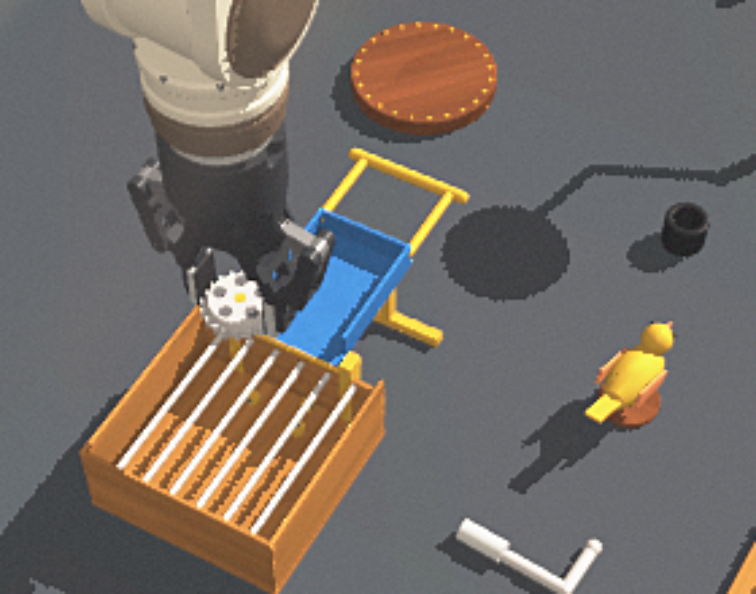

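Run:
```python
from h import *
w=np.load("w3.npz");s=np.load("s3.npz")
tcp=np.array([.5412,-.0246,.1635])
im=cv2.imread("pics/w3.png"); im2=cv2.imread("pics/s3.png")
a=np.linspace(0,2*np.pi,60)
for tilt,col in((0,(0,0,255)),(15,(0,200,0)),(30,(255,0,0))):
    R=Ro.from_euler('x',tilt,degrees=True).as_matrix()
    c=tcp+[0,0,.0095]
    top=c+(R@np.c_[.021*np.cos(a),.021*np.sin(a),0*a+.008].T).T
    P=np.array([proj(w,x) for x in top]);print(tilt,np.ptp(P,axis=0),P.mean(0))
    cv2.polylines(im,[P.astype(int)],True,col,1)
    P=(np.array([proj(s,x) for x in top])-[180,100])*2.7
    cv2.polylines(im2,[P.astype(int)],True,col,1)
cv2.imwrite("pics/o3.png",np.hstack([im[220:400,220:420],cv2.resize(im2[240:360,150:300],(225,180))])) 
i=cv2.imread("pics/o3.png");cv2.imwrite("pics/o3.png",cv2.resize(i,None,fx=1.85,fy=2.5))
```

```text
0 [111.65539489 100.45698515] [319.62210931 330.83359514]
15 [111.28554057  81.80469626] [319.4054252 334.856348 ]
30 [110.52111039  57.17216389] [319.18273942 338.35507781]
```

View pics/o3.png

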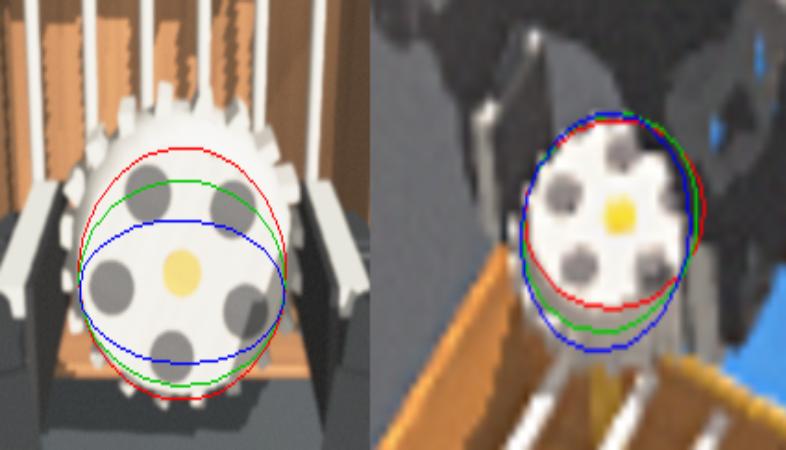

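step_arm:
  dr:
    - [0,0,0]
    - [0,0,0]
    - [0,0,0]
    - [0,0,0]
    - [0,0,0]
    - [0,0,0]
    - [0,0,0]
    - [0,0,0]
  xyz:
    - [0.3,-0.05,0]
    - [0.9,-0.15,0]
    - [1.7,-0.3,0]
    - [2.5,-0.45,0]
    - [3.3,-0.6,0]
    - [4.1,-0.75,0]
    - [4.9,-0.9,0]
    - [5.7,-1.05,0]
  gripper: [0.45,0.45,0.45,0.45,0.45,0.45,0.45,0.45]

```text
time: 19.45
ee_pos: [0.487, 0.203, 0.1599]
tcp_rot: [-179.9, 0.0, 92.5]
wrist_force: [0.5, -0.9, -1.1]
opening: 0.0498
```

step_arm:
  dr:
    - [0,0,0]
    - [0,0,0]
    - [0,0,0]
    - [0,0,0]
    - [0,0,0]
    - [0,0,0]
    - [0,0,0]
    - [0,0,0]
  xyz:
    - [0.8,-0.15,0]
    - [1.6,-0.3,0]
    - [2.4,-0.45,0]
    - [3.2,-0.6,0]
    - [3.9,-0.7,0]
    - [4.3,-0.78,0]
    - [4.47,-0.8,0]
    - [4.47,-0.8,0]
  gripper: [0.45,0.45,0.45,0.45,0.45,0.45,0.45,0.45]

```text
time: 20.25
ee_pos: [0.4482, 0.3788, 0.1606]
tcp_rot: [-180.0, 0.0, 92.6]
wrist_force: [-0.7, 0.1, -0.0]
opening: 0.0496
```

Run:
```python
from workcell import bot
from h import *
c,d=grab(bot,"wrist"); cv2.imwrite("pics/w4.png",c["image"][:,:,::-1])
c,d=grab(bot,"scene"); cv2.imwrite("pics/s4.png",cv2.resize(c["image"][60:260,200:460,::-1],None,fx=2.9,fy=2.9))
o=bot.get_obs(); print(o["ee_pos"],o["tcp_rot"],o["opening"])
```

```text
[0.4487307  0.37777458 0.16103146] [-1.79983954e+02  3.05743828e-02  9.24852102e+01] 0.049996898535755376
```

View pics/w4.png

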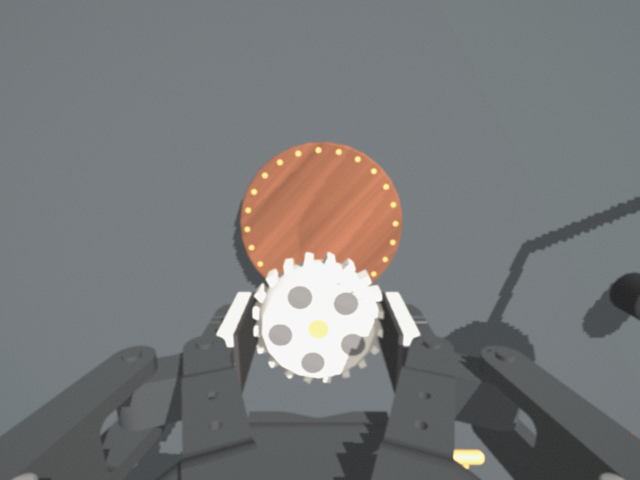

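View pics/s4.png

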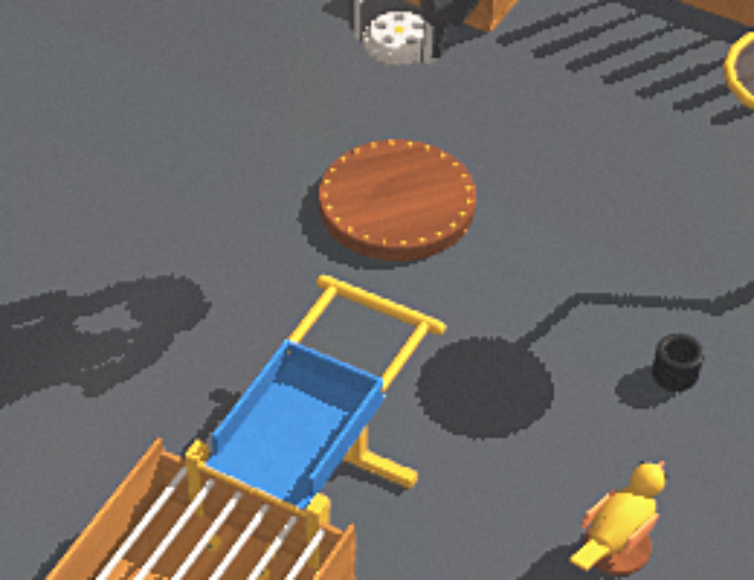

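step_arm:
  dr:
    - [0,0,0]
    - [0,0,0]
    - [0,0,0]
    - [0,0,0]
    - [0,0,0]
    - [0,0,0]
    - [0,0,0]
    - [0,0,0]
  xyz:
    - [0,0,0.6]
    - [0,0,1.4]
    - [0,0,2.2]
    - [0,0,2.8]
    - [0,0,3.2]
    - [0,0,3.4]
    - [0,0,3.5]
    - [0,0,3.5]
  gripper: [0.45,0.45,0.45,0.45,0.45,0.45,0.45,0.45]

```text
time: 21.15
ee_pos: [0.4489, 0.3782, 0.0215]
tcp_rot: [180.0, -0.0, 92.5]
wrist_force: [-0.3, -0.9, -1.1]
opening: 0.0497
```

step_arm:
  dr:
    - [0,0,0]
    - [0,0,0]
    - [0,0,0]
    - [0,0,0]
    - [0,0,0]
    - [0,0,0]
    - [0,0,0]
    - [0,0,0]
  xyz:
    - [0,0,0.03]
    - [0,0,0.06]
    - [0,0,0.09]
    - [0,0,0.11]
    - [0,0,0.11]
    - [0,0,0.11]
    - [0,0,0.11]
    - [0,0,0.11]
  gripper: [0.45,0.45,0.45,0.45,0.45,0.45,0.45,0.45]

```text
time: 21.95
ee_pos: [0.4486, 0.3786, 0.0168]
tcp_rot: [180.0, -0.0, 92.5]
wrist_force: [0.3, 0.2, -1.8]
opening: 0.05
```

step_arm:
  dr:
    - [0,0,0]
    - [0,0,0]
    - [0,0,0]
    - [0,0,0]
    - [0,0,0]
    - [0,0,0]
    - [0,0,0]
    - [0,0,0]
  xyz:
    - [0,0,0.02]
    - [0,0,0.04]
    - [0,0,0.05]
    - [0,0,0.05]
    - [0,0,0.05]
    - [0,0,0.05]
    - [0,0,0.05]
    - [0,0,0.05]
  gripper: [0.45,0.45,0.45,0.45,0.58,0.62,0.66,0.7]

```text
time: 22.75
ee_pos: [0.4487, 0.3787, 0.0149]
tcp_rot: [180.0, -0.0, 92.5]
wrist_force: [-0.0, 0.4, -0.3]
opening: 0.0598
```

step_arm:
  dr:
    - [0,0,0]
    - [0,0,0]
    - [0,0,0]
    - [0,0,0]
    - [0,0,0]
    - [0,0,0]
    - [0,0,0]
    - [0,0,0]
  xyz:
    - [0,0,0]
    - [0,0,0]
    - [0,0,-0.2]
    - [0,0,-0.6]
    - [0,0,-1.2]
    - [0,0,-2]
    - [0,0,-2.8]
    - [0,0,-3.4]
  gripper: [0.8,0.8,0.8,0.8,0.8,0.8,0.8,0.8]

```text
time: 23.55
ee_pos: [0.4489, 0.3788, 0.1538]
tcp_rot: [179.9, -0.1, 92.5]
wrist_force: [0.9, 0.2, -0.1]
opening: 0.0685
```

step_arm:
  dr:
    - [0,0,0]
    - [0,0,0]
    - [0,0,0]
    - [0,0,0]
    - [0,0,0]
    - [0,0,0]
    - [0,0,0]
    - [0,0,0]
  xyz:
    - [0,0.6,-0.2]
    - [0,1.2,-0.4]
    - [0,1.8,-0.5]
    - [0,-0.6,-0.6]
    - [0,-1.2,-0.6]
    - [0,-2,-0.6]
    - [0,-2.8,-0.6]
    - [0,-3.2,-0.6]
  gripper: [0.8,0.8,0.8,0.8,0.8,0.8,0.8,0.8]

```text
time: 24.35
ee_pos: [0.3185, 0.3728, 0.1759]
tcp_rot: [180.0, -0.1, 92.6]
wrist_force: [1.3, -0.1, 0.5]
opening: 0.0682
```

Run:
```python
from workcell import bot
from h import *
c,d=grab(bot,"top"); np.savez("t5.npz",**d); cv2.imwrite("pics/t5.png",cv2.resize(c["image"][170:370,90:400,::-1],None,fx=2.5,fy=2.5))
c,d=grab(bot,"scene"); np.savez("s5.npz",**d);cv2.imwrite("pics/s5.png",cv2.resize(c["image"][90:330,200:460,::-1],None,fx=2.5,fy=2.5))
o=bot.get_obs(); print(o["ee_pos"],o["tcp_rot"],o["opening"])
```

```text
[0.31958495 0.37321445 0.17591139] [ 1.79936780e+02 -7.10690053e-02  9.26276408e+01] 0.06834288319127393
```

View pics/t5.png

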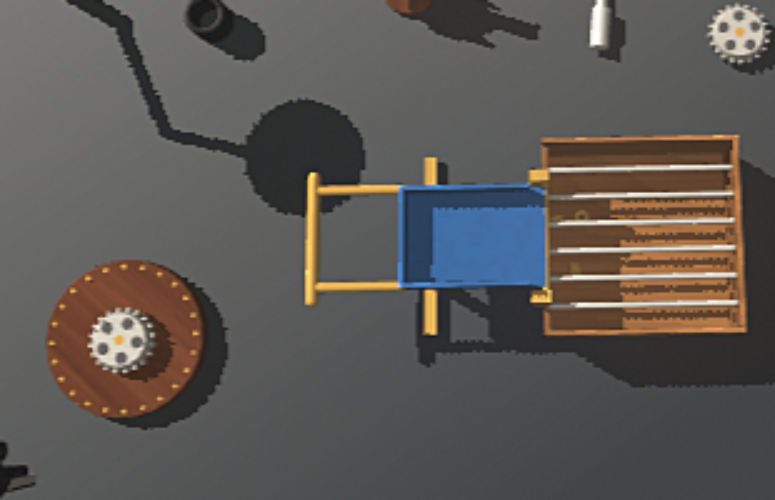

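View pics/s5.png

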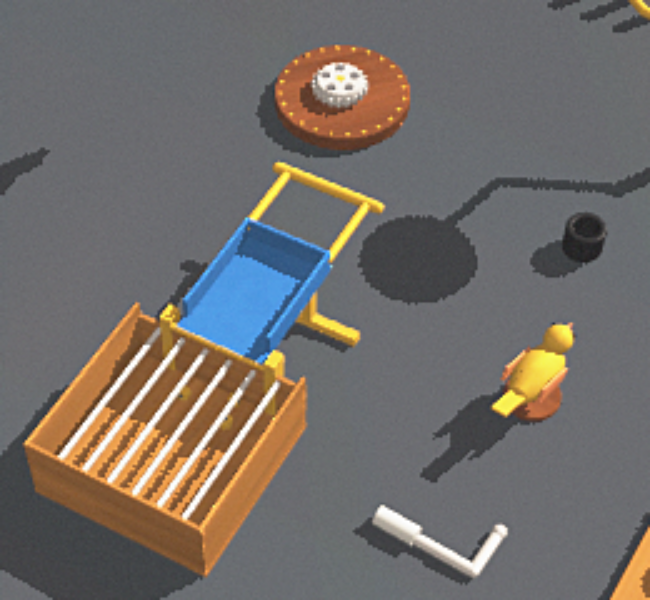

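The wheel is flat at (120,340), against the board's centre at (126,338), so about 5 mm off. The tray is level and empty, and the bushes are in the box. Handing in.

```bash
python3 -c "
from workcell import bot
print(bot.job_done(), bot.get_obs()['time'])"
```

```text
the job is handed in; nothing more can be done
the job is handed in; nothing more can be done
```

I tipped the tray by its handle to about 2.34 rad, and the wheel and bushes came out. I then lowered the tray to level, picked the wheel off the bars and laid it on the walnut cage floor. The job was handed in at about 24.5 s of the 64 s allowed; it gives no verdict.

**Last checks:**
- **Wheel:** it lies flat on the walnut floor, about 5 mm off centre in the top picture (30 mm allowed).
- **Tray:** it is level and empty.
- **Bushes:** a wrist picture taken before the pick-up showed all three in the box below the bars. The final pictures show only two clearly, as the bars and shadow hide the rest.
- **Spare wheel and nightingale:** I never touched either, and both look unmoved in the pictures, though I did not measure them.

**Disagreements:** the cameras differed by up to 7 mm on the handle and 9 mm on the floor centre. I centred the handle grip using the wrist picture and averaged the floor readings. The wrist force peaked at 45 N while I pressed the tray down to level, which is under the 120 N wrist limit. That reading is above the 40 N limit on the arm or gripper's body pressing on something, but the fingers were holding the handle, so I don't think that limit applied.

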